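# Refit the screw cap on the router's coolant tank

## Task

The router's coolant tank has been topped up: put its screw cap back on. Set the cap level on the filler neck and, pressing only lightly, turn it backward (anticlockwise seen from above) until you feel it drop in at the thread starts, then screw it forward (clockwise) all the way down onto the rim, never forcing it or cross-threading it, and let go. Leave the funnel, bottle, cup and tape roll where they are.

Things in the scene. Friction and masses are not known exactly. Their poses are not given: they have to be found in the camera images.
- tank: Coolant tank, fixed to the bench: white plastic box 200 x 140 x 116 mm with rounded edges on a 236 x 176 mm steel drip tray, flat top 120 mm above the bench, filler neck towards one short end, a moulded carrying handle (26 mm high bar across the width) towards the other. Origin at the centre of the underside.
- mouth (a point): Centre of the filler neck's rim, on the neck's upright axis, 146 mm above the bench; z up. The neck is a fixed white tube, 42 mm outer diameter, 26 mm high; its rim is tapered (37 mm at the top, full diameter 3 mm lower).
- thread_top (a point): Point on the neck's axis level with its four thread starts, 11.5 mm below the rim. Right-hand thread outside the neck: four rounded ridges 3.2 mm thick, 48 mm outer diameter, starting a quarter turn apart (all repeats every 90 degrees), each falling 28 mm per turn clockwise seen from above. How the starts lie to the tank's axes varies and is not given.
- neck_foot (a point): Foot of the neck on the tank's top. 58 degrees clockwise of each start an upright rib, as high as the starts, crosses the thread. A cap resting on the ridges and turned forward is blocked by it; turned back, at most 80 degrees, it drops in past the starts, in a gap 12 degrees wide with a rib behind. From there it screws 60 to 70 degrees forward to the rim and the end stop.
- cap: The tank's black plastic cap, a cup 28 mm high, 59 mm across, lying open side down, about 60 g; upright sixteen-sided grip, one side facing +x. Origin at the centre of its open underside, z up. Inside 51 mm wide, 21 mm deep; four lugs, 5 mm wide, reaching in to 44 mm diameter, 0.5 to 3.3 mm above the open edge, a quarter turn apart. How the lugs lie to x and y is not given.
- cap_mid (a point): Centre of the cap, half-way up (14 mm above its open edge), on its axis. Height against the mouth: +3.5 mm with the lugs on the thread starts or rib tops, down to 0 farther along the tops of the ridges, about -2 mm dropped in the gaps, below -3 mm with the lugs under the threads, -7 mm fully home on the rim.
- funnel: Red plastic funnel standing on its wide mouth, 96 mm across, 105 mm high, near the cap and the tank. Origin at its underside, z up. To be left alone.
- bottle: White concentrate bottle, 68 mm across, 190 mm high. Origin at its underside. To be left alone.
- cup: Pale open measuring cup, 76 mm across, 95 mm high, between robot and tank. Origin at its underside. To be left alone.
- tape: Roll of grey tape lying flat, 100 mm across, 45 mm high. Origin at its underside. To be left alone.
Things that resemble listed ones, but are neither listed nor needed, are in the scene too. Of the things like the cap, leave any that is orange or turquoise; of the rest the smaller one is meant.

How it is judged:
By the outcome, as a careful person would: the job done as asked, in the order asked, and still so for the second after the job is handed in, with the robot touching nothing.
It also fails if it takes over 64 s, if anything falls off the work surface, if the arm or the gripper's body presses on something with over 40 N, if the wrist force passes 120 N, or if a joint passes its speed limit or range.

## Robot

A 6-joint arm with a two-finger parallel gripper is mounted at the origin on the work surface. World frame = base frame: x ahead of the robot, y to its left, z up, the work surface at z = 0. Lengths are in mm, angles in rad, forces in N, time in s.
With the tool pointing down it reaches from about 250 to 775 mm from the base axis. Payload 4 kg.
Tool frame: the origin (TCP) lies at the very end of the fingers, on their centre line; the grasp point (between the pads) lies 19 mm behind it; z points along the fingers, y is the direction in which the jaws open and shut (so a half turn about z gives the same grasp; the last joint's range is limited). The gripper opens to 94 mm and grips with 3 to 60 N. Pads are 16 mm wide; open, the fingers measure 119 mm over their backs; the gripper's body (75 mm by 177 mm) begins 78 mm behind the grasp point.
Start: joints at [-1.26, 0.087, 1.371, -0, 1.684, -0.103], TCP at [221.151, -503.604, 166.406] pointing down, gripper open.
Joint ranges: [-3.1, 3.1], [-0.76, 2.03], [0.27, 2.55], [-1.08, 4.22], [0.17, 2.65], [-2.57, 2.57]. Speed limits (rad/s): [2.79, 2.79, 3.14, 3.14, 3.14, 3.14].

## Interface

Orientations are given as a unit quaternion [x, y, z, w].
In Python, from workcell import env gives the robot as it stands.
- The arm moves only by the shell command python3 -m crank 'ROWS' [FORCE]. ROWS is text: rows parted by semicolons, each of 7 numbers parted by spaces: the shift along the world's x, y, z in cm, then the turn, a rotation vector about the world's x, y, z in rad, then the opening, from 0 (shut) to 1 (fully open). In form: tx ty tz ax ay az claw; .... A call has 1 to 10 rows; each row is the pose to reach, as a shift and turn from the pose measured when the call began; what a row does not reach only later rows make up. A row lasts 1/8 s, in which the tool goes at most 62.5 mm and 10.7 degrees, less where a joint would pass 70% of its speed; a pose out of reach is approached as far as the arm can. A call with a gripper value outside its range is refused whole. The fingers move at their own pace and stop on an object; FORCE is the grip in N (left out, the last holds). Time passes only in rows, so rows that repeat a pose let the fingers close. It gives the time, the measured TCP pose, the force and the opening at its end, in the units of the state.
- env.state(): the state, without advancing time (a new reading comes with each control period).
- env.capture(name): name is "scene" or "top"; returns the picture (480x640x3 uint8, red, green, blue); there is no depth.
- env.camera_model(name): a dict with "vfov" (degrees; the focal length in pixels is half the picture's height over the tangent of half this angle, whatever the lens; pixels are square), "cx", "cy" (the principal point, pixels), "extrinsics" (4x4, takes a point from camera to world coordinates). Camera axes: x right, y down, z forward; pixel columns grow to the right and rows downward; lengths in mm; the calibration is good to about 2 mm. A picture is of the moment at which its call begins. camera_model takes no time and is no camera call.
- env.close_job(): hands the job in, once; it reports no verdict.
The state is a dict: "time_s": time; "q": joint angles; "qvel": joint speeds; "joint_efforts": joint torques, N m; "tool_pos": TCP position; "tool_rot": TCP orientation; "wrist_force": force on the tool from outside, world axes, zero at the start; "moment": the same for the moment, N m; "grip_width": opening from 0.0 (shut) to 1.0 (fully open).
Only numpy, scipy, OpenCV 4.12 (cv2) and the standard library are available. Lean on these libraries where they do the work, as an engineer would, in place of code of your own. Each camera call takes 0.05 s, during which the arm holds its last target.

## Working session

There is one attempt and no reset: what is moved stays moved. The work goes in short steps, Python scripts to look and compute and a shell command to move; the robot and the scene stay as the last step left them, time stands still between calls to the robot, and variables do not carry over. Pictures are saved under pics/ and viewed, and the job is handed in when it is done.

```bash
mkdir -p pics; ls; python3 - <<'E'
from workcell import env
import cv2
for n in("scene","top"):
    im=env.capture(n); cv2.imwrite(f"pics/{n}0.png",im[:,:,::-1]); m=env.camera_model(n); print(n,m)
s=env.state(); print({k:s[k] for k in("time_s","tool_pos","tool_rot","wrist_force","moment","grip_width")})
E
```

```text
pics
scene {'vfov': 54.591028484923584, 'cx': 315.8393126705628, 'cy': 241.63709989279255, 'extrinsics': array([[ 3.60144117e-01,  7.59382469e-01, -5.41880504e-01,
         1.04561419e+03],
       [ 9.32894966e-01, -2.94272005e-01,  2.07631814e-01,
        -2.89169355e+02],
       [-1.78830300e-03, -5.80294970e-01, -8.14404414e-01,
         8.09807362e+02],
       [ 0.00000000e+00,  0.00000000e+00,  0.00000000e+00,
         1.00000000e+00]])}
top {'vfov': 57.66007909011627, 'cx': 318.39362410989446, 'cy': 243.85854558289392, 'extrinsics': array([[ 2.87077198e-02, -9.86597731e-01,  1.60626222e-01,
         4.31249701e+02],
       [-9.99568447e-01, -2.73329156e-02,  1.07624917e-02,
        -9.14775142e+01],
       [-6.22786696e-03, -1.60865870e-01, -9.86956628e-01,
         9.20423911e+02],
       [ 0.00000000e+00,  0.00000000e+00,  0.00000000e+00,
         1.00000000e+00]])}
{'time_s': 0.1, 'tool_pos': array([ 220.94873146, -503.08269677,  165.35678923]), 'tool_rot': array([ 9.78676728e-01,  2.05404370e-01, -1.36572703e-04, -9.42063912e-04]), 'wrist_force': array([-0.01426126, -0.5231573 , -0.16376192]), 'moment': array([0.03715038, 0.02648579, 0.01378452]), 'grip_width': 0.9985916415943294}
```

View pics/scene0.png

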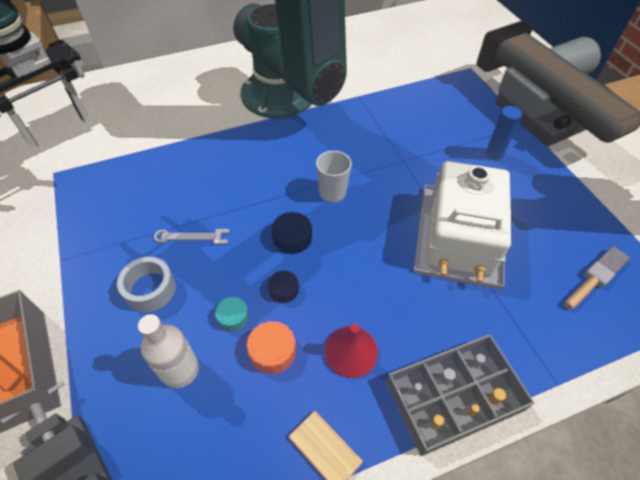

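View pics/top0.png

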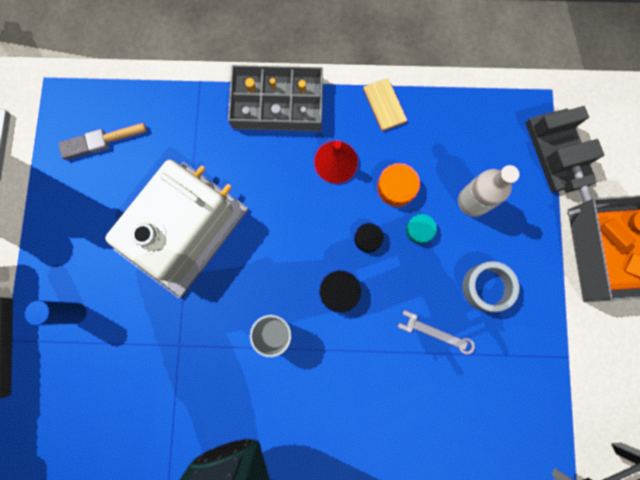

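Two black caps: small at top (369,238) / scene (283,287), and large at top (340,292) / scene (292,233). The orange cap is at top (399,185) and the turquoise one at top (422,229). The small black one fits: neither orange nor turquoise, the smaller of the rest, and about 28 px, or 59 mm. I'll confirm that in a crop and measure.

```bash
cat > h.py <<'E'
import numpy as np,cv2
from workcell import env
def ray(n,u,v):
    m=env.camera_model(n); f=240/np.tan(np.radians(m["vfov"]/2)); E=m["extrinsics"]
    d=E[:3,:3]@np.array([(u-m["cx"])/f,(v-m["cy"])/f,1.]); return E[:3,3],d
def plane(n,u,v,z):
    o,d=ray(n,u,v); return o+d*(z-o[2])/d[2]
def proj(n,p):
    m=env.camera_model(n); f=240/np.tan(np.radians(m["vfov"]/2)); E=m["extrinsics"]
    c=E[:3,:3].T@(np.array(p)-E[:3,3]); return c[0]/c[2]*f+m["cx"],c[1]/c[2]*f+m["cy"]
def two(a,b):
    o1,d1=ray("scene",*a);o2,d2=ray("top",*b); d1=d1/np.linalg.norm(d1);d2=d2/np.linalg.norm(d2)
    t=np.linalg.lstsq(np.c_[d1,-d2],o2-o1,rcond=None)[0]; p,q=o1+t[0]*d1,o2+t[1]*d2
    return (p+q)/2,np.linalg.norm(p-q)
E
python3 - <<'E'
from h import *
S=cv2.imread("pics/scene0.png");T=cv2.imread("pics/top0.png")
def crop(I,u,v,r,k): return cv2.resize(I[v-r:v+r,u-r:u+r],(k,k),interpolation=cv2.INTER_CUBIC)
a=np.hstack([crop(S,283,287,30,380),crop(T,369,238,30,380)])
cv2.imwrite("pics/capcrop.png",a)
a=np.hstack([crop(S,478,178,25,400),crop(T,146,234,25,400)])
cv2.imwrite("pics/neckcrop.png",a)
for n,I,(u,v) in(("scene",S,(283,287)),("top",T,(369,238))):
    g=I.max(2); m=(g<75).astype(np.uint8)
    k,l,st,c=cv2.connectedComponentsWithStats(m); i=l[v,u]; print(n,st[i],c[i],plane(n,*c[i],14))
    m=(l==i).astype(np.uint8); cs,_=cv2.findContours(m,0,1); print(cv2.minEnclosingCircle(max(cs,key=len)))
E
```

```text
scene [269 272  29  30 694] [282.68731988 286.60230548] [ 593.8180406  -186.14189372   14.        ]
((282.5, 286.5), 15.116316795349121)
top [355 224  29  29 627] [368.60606061 237.70334928] [ 594.85434958 -187.10860947   14.        ]
((368.79998779296875, 237.8000030517578), 14.313742637634277)
```

View pics/capcrop.png

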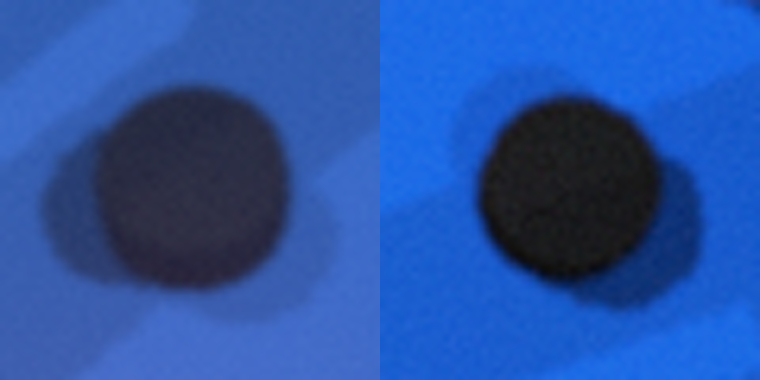

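View pics/neckcrop.png

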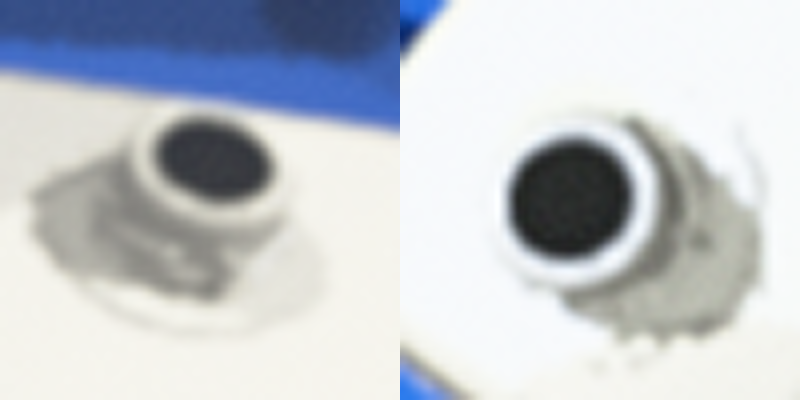

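```bash
python3 - <<'E'
from h import *
S=cv2.imread("pics/scene0.png");T=cv2.imread("pics/top0.png")
c={}
for n,I,(u,v) in(("scene",S,(480,173)),("top",T,(142,234))):
    r=14; P=cv2.resize(I[v-r:v+r+1,u-r:u+r+1].max(2),None,fx=8,fy=8,interpolation=cv2.INTER_CUBIC)
    for th in(100,130,160):
        k,l,st,ce=cv2.connectedComponentsWithStats((P<th).astype(np.uint8)); i=l[P.shape[0]//2,P.shape[0]//2]
        p=(ce[i]+.5)/8-.5+np.array([u-r,v-r]); c[n]=p if th==130 else c.get(n)
        print(n,th,st[i][2:4]/8,p,plane(n,*p,146))
print(two(c["scene"],c["top"]))
print("cap",two((282.7,286.6),(368.6,237.7)))
for nm,(u,v),z in(("funneltip",(336,148),105),("funnel base",(336,163),30),("turq",(422,229),20),("orange",(399,185),20),("big",(340,292),20),("bottle top",(510,174),190),("cup",(271,335),60),("handle1",(166,180),146),("handle2",(203,205),146)):
    print(nm,plane("top",u,v,z).round(0))
E
```

```text
scene 100 [13.375  9.25 ] [479.19546445 172.64675553] [564.77263257 238.04790121 146.        ]
scene 130 [14.25 10.25] [479.16454516 172.64130628] [564.73816321 237.99956633 146.        ]
scene 160 [15.125 11.125] [479.14339052 172.62483029] [564.68513074 237.98534341 146.        ]
top 100 [14.625 14.375] [141.80782899 233.50171746] [567.42721061 237.23730607 146.        ]
top 130 [15.25  14.875] [141.81610936 233.48861243] [567.45171463 237.2245446  146.        ]
top 160 [15.625 15.375] [141.82752861 233.47784532] [567.4720782  237.20568021 146.        ]
(array([566.87477082, 235.83110941, 148.94098474]), np.float64(0.28521717080281783))
cap (array([ 594.65470353, -186.62441113,   15.64494472]), np.float64(0.6218174479468689))
funneltip [ 756. -112.  105.]
funnel base [ 752. -114.   30.]
turq [ 615. -298.   20.]
orange [ 710. -250.   20.]
big [ 479. -129.   20.]
bottle top [ 682. -413.  190.]
cup [390.   4.  60.]
handle1 [669. 202. 146.]
handle2 [623. 130. 146.]
```

The crop shows a plain black round cap, silhouette 29 px across, at about (594.5, -187). The mouth is at about (566.3, 237.5). I'll move above the cap with the jaws aligned to a pair of flats.

```bash
python3 -m crank '5 4.2 0 0 0 -0.02 1; 10 8.4 0 0 0 -0.02 1; 15 12.6 0 0 0 -0.02 1; 20 16.8 0 0 0 -0.02 1; 25 21.1 -1 0 0 -0.02 1; 30 25.4 -3 0 0 -0.02 1; 34 28.8 -5 0 0 -0.02 1; 37.35 31.6 -8 0 0 -0.02 1; 37.35 31.6 -10 0 0 -0.02 1; 37.35 31.6 -10 0 0 -0.02 1'
python3 - <<'E'
from h import *
for n in("scene","top"):
    im=env.capture(n)[:,:,::-1]; cv2.imwrite(f"pics/{n}1.png",im)
S=cv2.imread("pics/scene1.png");T=cv2.imread("pics/top1.png")
cv2.imwrite("pics/c1.png",np.hstack([cv2.resize(S[220:370,200:350],(400,400)),cv2.resize(T[160:310,300:450],(400,400))]))
s=env.state();print(s["tool_pos"],s["tool_rot"],s["time_s"])
E
```

```text
time_s: 1.35
tool_pos: [592.7, -185.4, 61.7]
tool_rot: [0.981, 0.196, -0.003, -0.003]
wrist_force: [0.6, -0.0, -0.3]
grip_width: 1.0
[ 594.23058602 -187.41698096   65.55341196] [ 9.80717678e-01  1.95427391e-01 -2.73699478e-04 -9.46467266e-04] 1.45
```

View pics/c1.png

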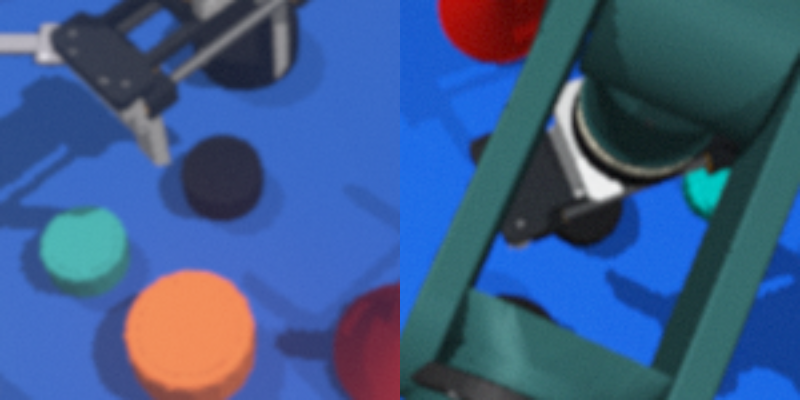

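```bash
python3 - <<'E'
from h import *
S=cv2.imread("pics/scene1.png")
p=np.array([594.2,-187.4,65.5]); d=np.array([.383,-.924,0])*47
for q,c in((p,(0,0,255)),(p+d,(0,255,0)),(p-d,(0,255,255)),((594.5,-187,14),(255,0,255))):
    u=proj("scene",q);print(u);cv2.circle(S,tuple(int(round(x)) for x in u),2,c,-1)
cv2.imwrite("pics/s1.png",cv2.resize(S[150:350,150:400],(750,600)))
E
```

```text
(np.float64(280.4729986210046), np.float64(273.20073144926295))
(np.float64(261.1432591851511), np.float64(288.3138054572238))
(np.float64(298.9879761777803), np.float64(258.7246839577863))
(np.float64(282.38501267437596), np.float64(287.02135836261357))
```

View pics/s1.png

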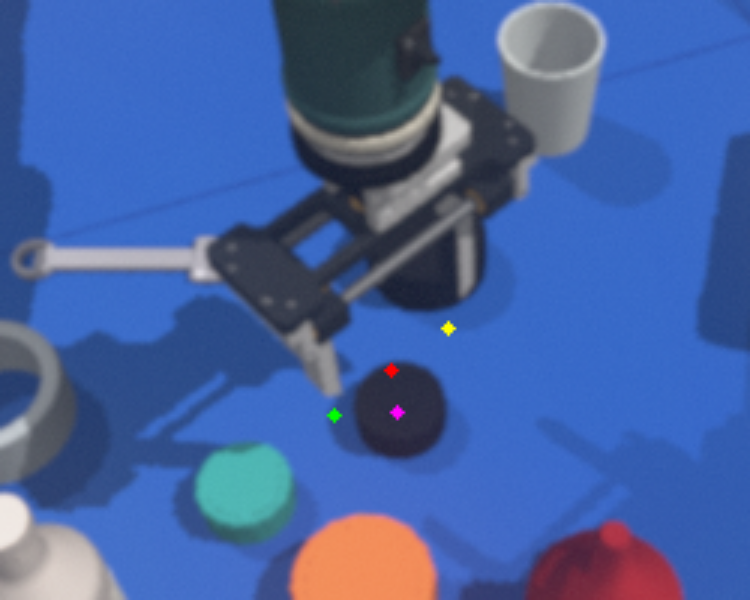

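```bash
python3 - <<'E'
from h import *
s=env.state();print(s["tool_pos"],s["tool_rot"],s["time_s"],s["q"])
S=env.capture("scene")[:,:,::-1].copy(); T=env.capture("top")[:,:,::-1].copy()
cv2.imwrite("pics/scene2.png",S);cv2.imwrite("pics/top2.png",T)
p=s["tool_pos"]; d=np.array([.383,-.924,0])*47
for n,I in(("scene",S),("top",T)):
  for q,c in((p,(0,0,255)),(p+d,(0,255,0)),(p-d,(0,255,255)),(p+[0,0,97],(255,255,0)),((594.5,-187,14),(255,0,255))):
    u=proj(n,q);cv2.circle(I,tuple(int(round(x)) for x in u),1,c,-1)
cv2.imwrite("pics/s2.png",np.hstack([cv2.resize(S[200:320,220:340],(400,400),interpolation=2),cv2.resize(T[180:300,310:430],(400,400),interpolation=2)]))
E
```

```text
[ 594.23058602 -187.41698096   65.55341196] [ 9.80717678e-01  1.95427391e-01 -2.73699478e-04 -9.46467266e-04] 1.45 [-3.97276162e-01  2.87915323e-01  1.33749135e+00  1.26415019e-03
  1.51769906e+00  7.80065474e-01]
```

View pics/s2.png

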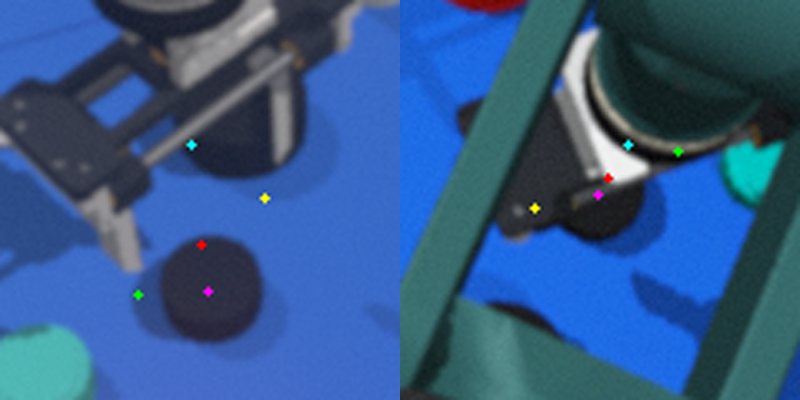

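```bash
python3 - <<'E'
from h import *
print(two((304.9,249.5),(344.5,250.5)))
for z in (45,65,80,95,110):
  print(z,plane("scene",304.9,249.5,z).round(),plane("scene",259,281,z).round(),plane("top",344.5,250.5,z).round())
S=cv2.imread("pics/scene2.png");T=cv2.imread("pics/top2.png")
cv2.imwrite("pics/s3.png",np.hstack([cv2.resize(S[220:300,240:320],(400,400),interpolation=2),cv2.resize(T[200:280,330:410],(400,400),interpolation=2)]))
print(env.state()["tool_pos"])
E
```

```text
(array([ 559.64838166, -130.20463599,   66.71830484]), np.float64(8.376650971470703))
45 [ 547. -121.   45.] [ 584. -228.   45.] [ 562. -135.   45.]
65 [ 560. -126.   65.] [ 596. -230.   65.] [ 559. -134.   65.]
80 [ 570. -129.   80.] [ 605. -231.   80.] [ 556. -134.   80.]
95 [ 579. -132.   95.] [ 614. -232.   95.] [ 554. -133.   95.]
110 [ 589. -136.  110.] [ 623. -233.  110.] [ 552. -132.  110.]
[ 594.91480312 -188.15452704   67.12064601]
```

View pics/s3.png

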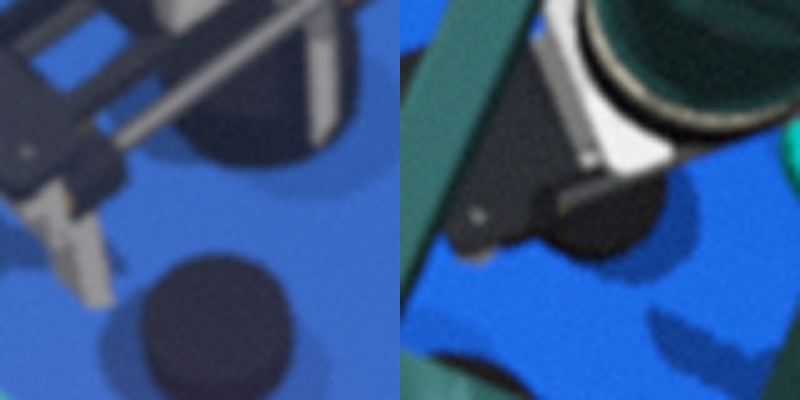

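View pics/top2.png

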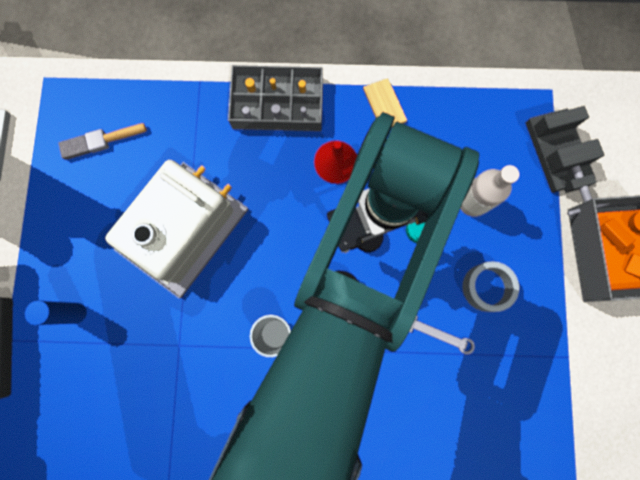

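```bash
python3 - <<'E'
from h import *
p=np.array([220.9,-503.1,165.4]); d=np.array([.402,-.916,0])*47
for q in (p,p+d,p-d,p+d*1.25,p-d*1.25): print([round(x) for x in proj("scene",q)])
S=cv2.imread("pics/scene0.png")
cv2.imwrite("pics/s4.png",cv2.resize(S[0:180,0:180],(600,600),interpolation=2))
for z in(0,):
  for c in ((54,171),(475,70)): print(plane("scene",*c,0))
  for c in ((44,78),(551,90),(575,479)): print(plane("top",*c,0))
E
```

```text
[67, 147]
[45, 158]
[89, 135]
[39, 162]
[94, 133]
[  85.3875909  -593.87227732    0.        ]
[103.70039212 567.30955295   0.        ]
[ 9.48308190e+02  5.57727554e+02 -1.13686838e-13]
[ 947.98582724 -597.12894864    0.        ]
[ 128.35445935 -597.44701364    0.        ]
```

View pics/s4.png

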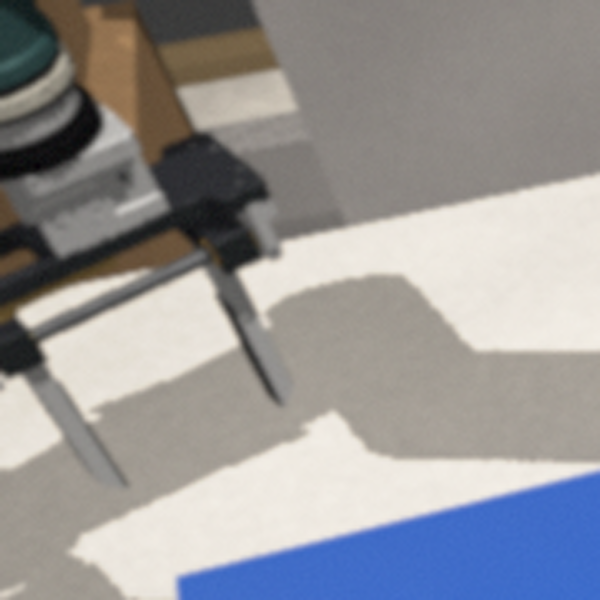

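```bash
python3 - <<'E'
from h import *
from scipy.optimize import least_squares
# pose, jaw dir, (tip +d px),(tip -d px)
obs=[(np.array([220.9,-503.1,165.4]),np.array([.402,-.916,0]),(37.5,146),(84.6,121)),
     (np.array([594.2,-187.4,65.5]),np.array([.383,-.924,0]),(259,281),(304.9,249.5))]
def f(x):
    r=[]
    for p,d,a,b in obs:
        t=np.array([-d[1],d[0],0]); c=p+t*x[1]+[0,0,x[2]]+d*x[3]
        r+=list(np.subtract(proj("scene",c+d*x[0]),a))+list(np.subtract(proj("scene",c-d*x[0]),b))
    return r
s=least_squares(f,[47,0,0,0]);print(s.x,s.fun.round(1))
s=least_squares(lambda x:f([x[0],0,x[1],0]),[47,0]);print(s.x,s.fun.round(1))
s=least_squares(lambda x:f([x[0],x[1],0,0]),[47,0]);print(s.x,s.fun.round(1))
E
```

```text
[50.62332407  8.16403229 38.09071378 -1.32799076] [-1.3  0.6  0.8  0.2  2.   0.2 -1.6 -1. ]
[50.87185306 31.08380476] [-2.2  1.6 -0.3  1.4 -1.2 -0.1 -4.9 -1.2]
[ 52.32284568 -19.47924262] [  0.4   8.9   1.8   8.5  -6.8   2.4 -10.7   1.6]
```

The fingertips look about 30 mm higher than the TCP. I'll part-close the jaws here, well above the cap, to see whether the tips extend.

```bash
python3 -m crank '0 0 0 0 0 0 0.68;0 0 0 0 0 0 0.68;0 0 0 0 0 0 0.68;0 0 0 0 0 0 0.68'
python3 - <<'E'
from h import *
s=env.state();print(s["tool_pos"],s["grip_width"])
S=env.capture("scene")[:,:,::-1].copy(); 
cv2.imwrite("pics/scene3.png",S)
p=s["tool_pos"]; d=np.array([.383,-.924,0])*47*.68
for q,c in((p,(0,0,255)),(p+d,(0,255,0)),(p-d,(0,255,255))):
    u=proj("scene",q);cv2.circle(S,tuple(int(round(x)) for x in u),0,c,-1)
cv2.imwrite("pics/s5.png",cv2.resize(S[200:320,220:340],(600,600),interpolation=2))
E
```

```text
time_s: 2.05
tool_pos: [594.9, -188.2, 67.2]
tool_rot: [0.981, 0.195, 0.001, -0.0]
wrist_force: [-0.0, 0.5, 0.5]
grip_width: 0.685
[ 594.86027882 -188.21883226   67.21270018] 0.6853055163713264
```

View pics/s5.png

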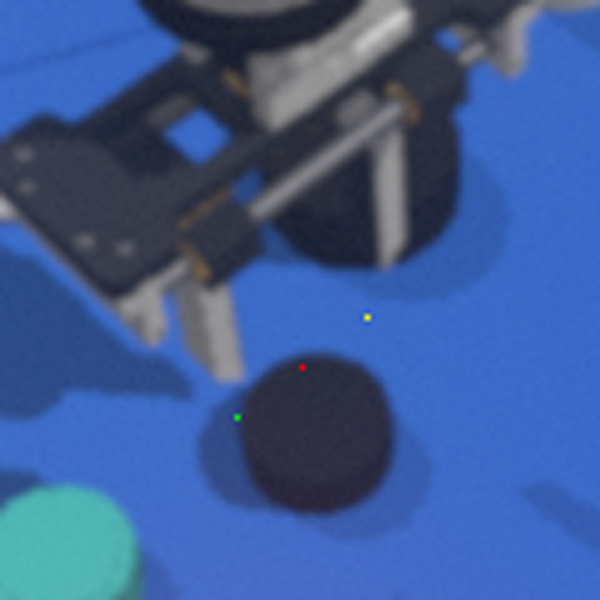

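```bash
python3 -m crank '0 0.1 0 0 0 0 1;0 0.1 -1.5 0 0 0 1;0 0.1 -3.2 0 0 0 1;0 0.1 -3.2 0 0 0 1;0 0.1 -3.2 0 0 0 1'
python3 - <<'E'
from h import *
s=env.state();print(s["tool_pos"],s["grip_width"])
S=env.capture("scene")[:,:,::-1].copy(); T=env.capture("top")[:,:,::-1].copy()
cv2.imwrite("pics/scene4.png",S);cv2.imwrite("pics/top4.png",T)
cv2.imwrite("pics/s6.png",np.hstack([cv2.resize(S[220:320,230:330],(400,400),interpolation=2),cv2.resize(T[180:280,310:410],(400,400),interpolation=2)]))
E
```

```text
time_s: 2.72
tool_pos: [594.7, -187.1, 34.6]
tool_rot: [0.981, 0.195, 0.001, -0.0]
wrist_force: [-0.4, 0.2, 0.1]
grip_width: 0.993
[ 594.67297469 -187.07820105   34.62603987] 0.9933407445590565
```

View pics/s6.png

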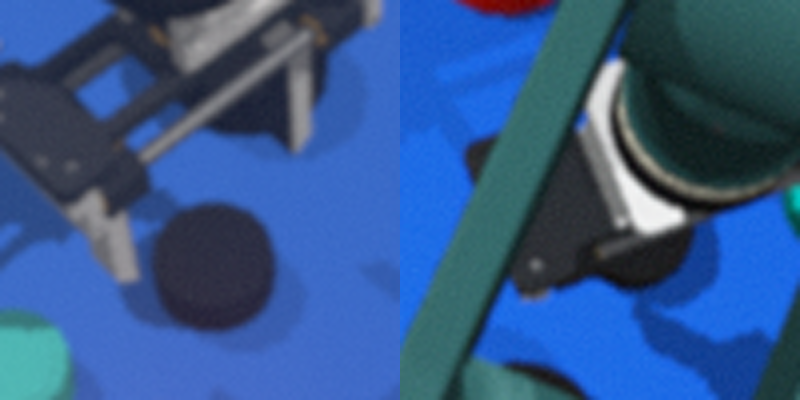

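```bash
python3 - <<'E'
from h import *
for z in (20,35,50,65,80): print(z, plane("scene",283.7,273.7,z).round(1))
for z in (65,160,200,240,280,320): print(z,[round(x) for x in proj("top",(594.2,-187.4,z))],[round(x) for x in proj("scene",(594.2,-187.4,z))])
E
```

```text
20 [ 570.  -175.6   20. ]
35 [ 579.1 -177.7   35. ]
50 [ 588.1 -179.9   50. ]
65 [ 597.1 -182.    65. ]
80 [ 606.2 -184.2   80. ]
65 [371, 234] [280, 273]
160 [378, 224] [277, 244]
200 [381, 219] [275, 230]
240 [384, 213] [273, 215]
280 [388, 207] [271, 198]
320 [392, 200] [269, 180]
```

View pics/scene2.png

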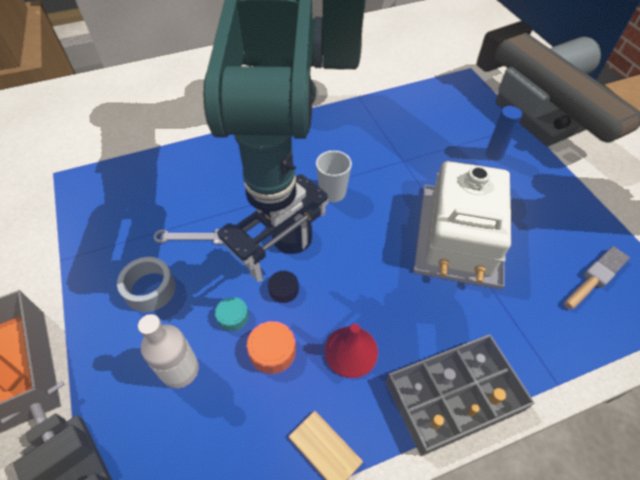

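```bash
python3 -m crank '0 0 -1 0 0 0 1;0 0 -2 0 0 0 1;0 0 -2.8 0 0 0 1;0 0 -2.8 0 0 0 1;0 0 -2.8 0 0 0 1'
python3 - <<'E'
from h import *
s=env.state();print(s["tool_pos"],s["grip_width"],s["wrist_force"])
S=env.capture("scene")[:,:,::-1].copy()
cv2.imwrite("pics/scene5.png",S)
cv2.imwrite("pics/s7.png",cv2.resize(S[220:320,230:330],(600,600),interpolation=2))
E
```

```text
time_s: 3.45
tool_pos: [595.4, -187.4, 7.7]
tool_rot: [0.981, 0.195, 0.002, 0.0]
wrist_force: [0.5, -0.2, 1.1]
grip_width: 1.002
[ 595.38921544 -187.40054782    7.71785343] 1.0017867650667496 [ 0.49549625 -0.24615862  1.14012256]
```

View pics/s7.png

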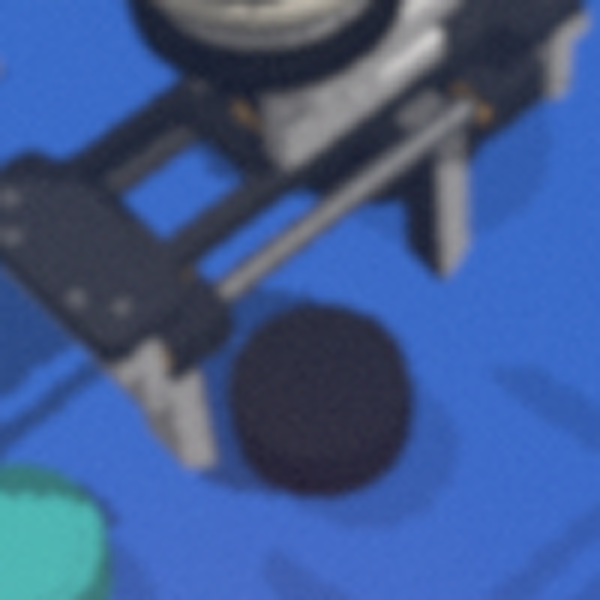

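```bash
python3 -m crank '-0.08 0 -0.3 0 0 0 1;-0.08 0 -0.5 0 0 0 1;-0.08 0 -0.5 0 0 0 1'; python3 -m crank '0 0 -0.2 0 0 0 1;0 0 -0.3 0 0 0 1;0 0 -0.3 0 0 0 1'
```

```text
time_s: 3.88
tool_pos: [594.6, -187.4, 2.7]
tool_rot: [0.981, 0.195, 0.002, 0.0]
wrist_force: [-0.8, 0.7, -0.7]
grip_width: 0.999
time_s: 4.25
tool_pos: [594.5, -187.3, -0.5]
tool_rot: [0.981, 0.195, 0.001, 0.0]
wrist_force: [0.4, 0.5, -0.7]
grip_width: 1.0
```

```bash
python3 -m crank '0 0 -0.2 0 0 0 1;0 0 -0.3 0 0 0 1;0 0 -0.3 0 0 0 1'; python3 - <<'E'
from h import *
s=env.state();print(s["tool_pos"],s["grip_width"],s["wrist_force"],s["moment"])
S=env.capture("scene")[:,:,::-1].copy()
cv2.imwrite("pics/scene6.png",S)
cv2.imwrite("pics/s8.png",cv2.resize(S[220:320,230:330],(600,600),interpolation=2))
E
```

```text
time_s: 4.62
tool_pos: [594.4, -187.3, -3.6]
tool_rot: [0.981, 0.195, 0.001, -0.0]
wrist_force: [0.1, 0.0, -0.0]
grip_width: 1.001
[ 594.35918659 -187.30353211   -3.60223086] 1.0009395527238911 [ 0.11069189  0.04694135 -0.03284717] [-0.02767668  0.03394376 -0.00078477]
```

View pics/s8.png

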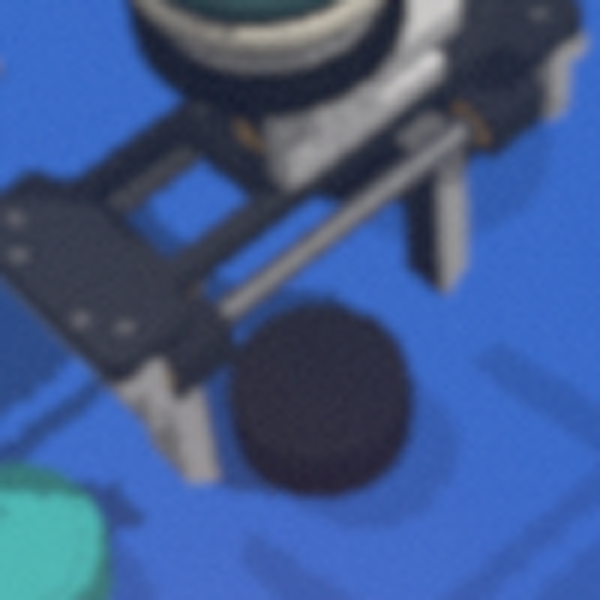

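No contact at -3.6 mm, so the reported TCP really does sit below the visible tips. I'll fit the offset using all the views.

```bash
python3 - <<'E'
from h import *
S=cv2.imread("pics/scene0.png"); cv2.imwrite("pics/a0.png",cv2.resize(S[100:160,20:100],(800,600),interpolation=2))
S=cv2.imread("pics/scene2.png");T=cv2.imread("pics/top2.png")
cv2.imwrite("pics/a1.png",np.hstack([cv2.resize(S[170:290,215:335],(400,400),interpolation=2),cv2.resize(T[190:260,320:390],(400,400),interpolation=2)]))
E
```

```text
(no output)
```

View pics/a0.png

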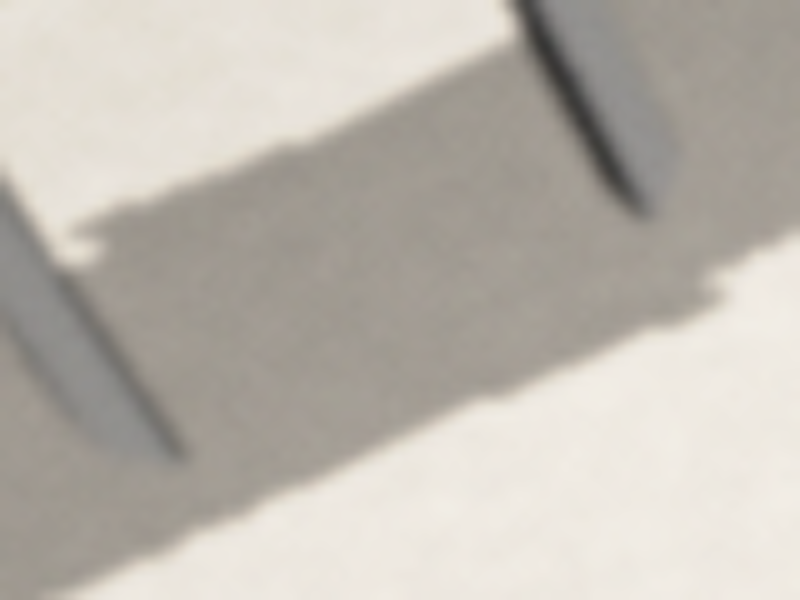

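View pics/a1.png

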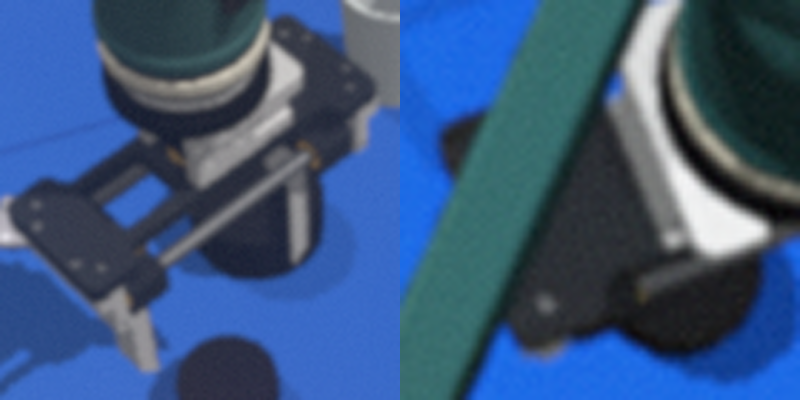

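```bash
python3 - <<'E'
from h import *
p=np.array([594.2,-187.4,65.5]);d=np.array([.383,-.924,0]);t=np.array([.924,.383,0])
for a,b in(((299.9,175.1),(340.1,248.6)),((301,180),(345.4,242.5))):
    q,e=two(a,b);r=q-p;print(q.round(),round(e,1),"d",r@d,"t",r@t,"z",r[2])
from scipy.optimize import least_squares
obs=[(np.array([220.9,-503.1,165.4]),47,(38.5,146),(84.3,121)),
     (np.array([594.2,-187.4,65.5]),47,(260.5,281),(303,249.5)),
     (np.array([594.9,-188.2,67.2]),32.2,(267.5,276),(297,253)),
     (np.array([595.4,-187.4,7.7]),47,(265.2,298),(303.2,265.5)),
     (np.array([594.4,-187.3,-3.6]),47,(265.5,300),(303.2,268))]
def f(x):
    r=[]
    for p,w,a,b in obs:
        c=p+t*x[1]+[0,0,x[2]]+d*x[3]
        r+=list(np.subtract(proj("scene",c+d*(w+x[0])),a))+list(np.subtract(proj("scene",c-d*(w+x[0])),b))
    return r
s=least_squares(f,[0,0,0,0]);print(s.x.round(1),np.round(s.fun,1))
s=least_squares(lambda x:f([0,0,x[0],0]),[0]);print(s.x,s.fun.round(1))
E
```

```text
[ 534. -120.  245.] 2.8 d -85.5905013475027 t -29.538156213608506 z 179.56361446492434
[ 545. -125.  246.] 3.3 d -76.68919068184952 t -21.60692205722978 z 180.27045371856588
[ 2.4  7.4 36.9 -1.9] [-1.6  0.1  1.   1.   1.  -0.3 -0.3 -0.7  0.1 -0.3 -0.5  0.3 -0.5 -0.9
  0.5  0.6 -0.3 -0.5  0.5  0.8]
[30.11916119] [-1.3  0.7 -1.4  2.9 -1.  -1.1 -4.5  0.3 -2.  -1.1 -4.8  1.3 -2.4 -1.8
 -3.6  1.5 -2.3 -1.4 -3.5  1.6]
```

The visible-tip fit puts the tips at reading + about 37 mm, with xy as reported (the residual 7 mm is half the pad width). I'll descend guarded.

```bash
python3 -m crank '0 0 -0.8 0 0 0 1;0 0 -1.6 0 0 0 1;0 0 -2.2 0 0 0 1;0 0 -2.2 0 0 0 1'; python3 -m crank '0 0 -0.1 0 0 0 1;0 0 -0.2 0 0 0 1;0 0 -0.2 0 0 0 1'; python3 - <<'E'
from h import *
s=env.state();print(s["tool_pos"],s["grip_width"],s["wrist_force"],s["moment"])
S=env.capture("scene")[:,:,::-1].copy()
cv2.imwrite("pics/scene7.png",S)
cv2.imwrite("pics/s9.png",cv2.resize(S[220:320,230:330],(600,600),interpolation=2))
E
```

```text
time_s: 5.18
tool_pos: [593.7, -187.0, -26.7]
tool_rot: [0.981, 0.195, 0.0, -0.001]
wrist_force: [-0.1, 0.3, 0.6]
grip_width: 1.0
time_s: 5.55
tool_pos: [593.8, -187.1, -28.6]
tool_rot: [0.981, 0.195, 0.001, -0.0]
wrist_force: [-0.5, -0.7, -0.0]
grip_width: 1.003
[ 593.77206543 -187.06737123  -28.55934191] 1.002503886913333 [-0.52146621 -0.74964128 -0.02444762] [ 0.01622445 -0.02498014 -0.03142983]
```

View pics/s9.png

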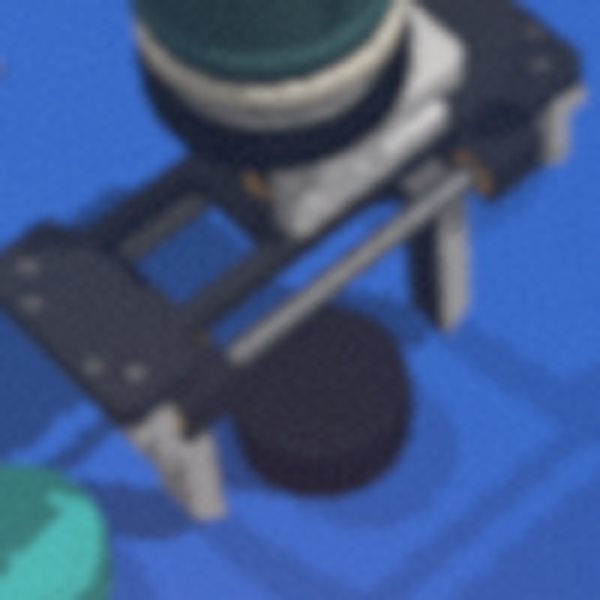

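```bash
python3 -m crank '0 0 -0.1 0 0 0 1;0 0 -0.2 0 0 0 1;0 0 -0.2 0 0 0 1';  python3 -m crank '0 0 -0.1 0 0 0 1;0 0 -0.2 0 0 0 1;0 0 -0.2 0 0 0 1'
```

```text
time_s: 5.98
tool_pos: [593.7, -187.0, -30.7]
tool_rot: [0.981, 0.195, 0.001, -0.001]
wrist_force: [-0.5, 0.6, -0.0]
grip_width: 1.001
time_s: 6.35
tool_pos: [593.5, -187.0, -32.8]
tool_rot: [0.981, 0.195, 0.0, -0.001]
wrist_force: [0.4, -0.2, 0.5]
grip_width: 1.0
```

```bash
python3 -m crank '0 0 -0.1 0 0 0 1;0 0 -0.2 0 0 0 1;0 0 -0.2 0 0 0 1'
```

```text
time_s: 6.72
tool_pos: [593.4, -186.9, -35.0]
tool_rot: [0.981, 0.195, 0.0, -0.001]
wrist_force: [-0.2, 0.2, 0.4]
grip_width: 1.002
```

```bash
python3 -m crank '0 0 -0.1 0 0 0 1;0 0 -0.2 0 0 0 1;0 0 -0.2 0 0 0 1'
```

```text
time_s: 7.1
tool_pos: [593.3, -186.9, -37.2]
tool_rot: [0.981, 0.195, 0.0, -0.001]
wrist_force: [0.2, -0.4, -0.1]
grip_width: 1.0
```

```bash
python3 -m crank '0 0 -0.1 0 0 0 1;0 0 -0.15 0 0 0 1;0 0 -0.15 0 0 0 1'
```

```text
time_s: 7.48
tool_pos: [593.3, -186.9, -38.7]
tool_rot: [0.981, 0.195, 0.0, -0.001]
wrist_force: [0.9, 0.2, 0.5]
grip_width: 0.997
```

```bash
python3 -m crank '0 0 -0.1 0 0 0 1;0 0 -0.15 0 0 0 1;0 0 -0.15 0 0 0 1'
```

```text
time_s: 7.85
tool_pos: [593.4, -186.9, -38.8]
tool_rot: [0.981, 0.195, 0.0, -0.001]
wrist_force: [-3.2, 1.2, 6.4]
grip_width: 0.999
```

```bash
python3 - <<'E'
from h import *
S=env.capture("scene")[:,:,::-1].copy()
cv2.imwrite("pics/scene8.png",S)
cv2.imwrite("pics/s10.png",cv2.resize(S[220:320,230:330],(600,600),interpolation=2))
print(env.state()["wrist_force"])
E
```

```text
[-2.37782831  1.2298381   6.21957768]
```

View pics/s10.png

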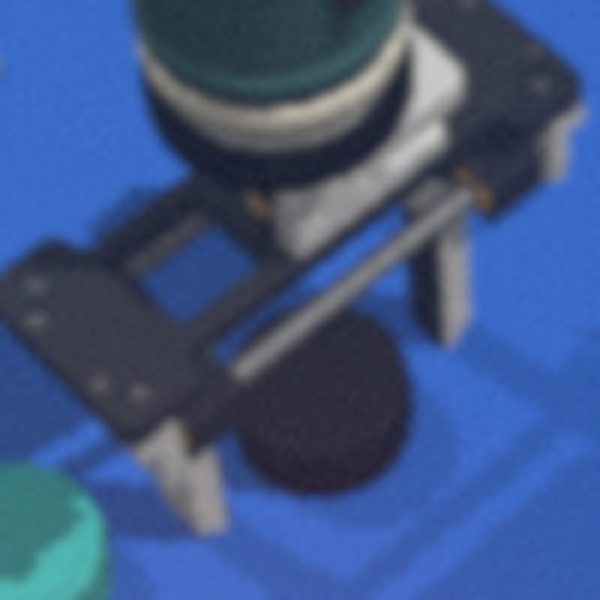

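Bench contact at reading -38.7, so the true tip height is the reading plus 38.7. I'll lift 3 mm, grip, and look.

```bash
python3 -m crank '0.1 0 0.3 0 0 0 1;0.1 0 0.3 0 0 0 0.7;0.1 0 0.3 0 0 0 0.7;0.1 0 0.3 0 0 0 0.5;0.1 0 0.3 0 0 0 0.5;0.1 0 0.3 0 0 0 0.5;0.1 0 0.3 0 0 0 0.5' 25; python3 - <<'E'
from h import *
S=env.capture("scene")[:,:,::-1].copy()
cv2.imwrite("pics/scene9.png",S)
cv2.imwrite("pics/s11.png",cv2.resize(S[220:320,230:330],(600,600),interpolation=2))
s=env.state();print(s["wrist_force"],s["grip_width"]*94,s["tool_pos"])
E
```

```text
time_s: 8.78
tool_pos: [594.3, -186.9, -36.0]
tool_rot: [0.981, 0.195, 0.0, -0.001]
wrist_force: [-0.4, -0.7, -0.2]
grip_width: 0.626
[-0.24824785 -0.61481868 -0.9577058 ] 58.76307849748287 [ 594.29188475 -186.88004137  -35.9844198 ]
```

View pics/s11.png

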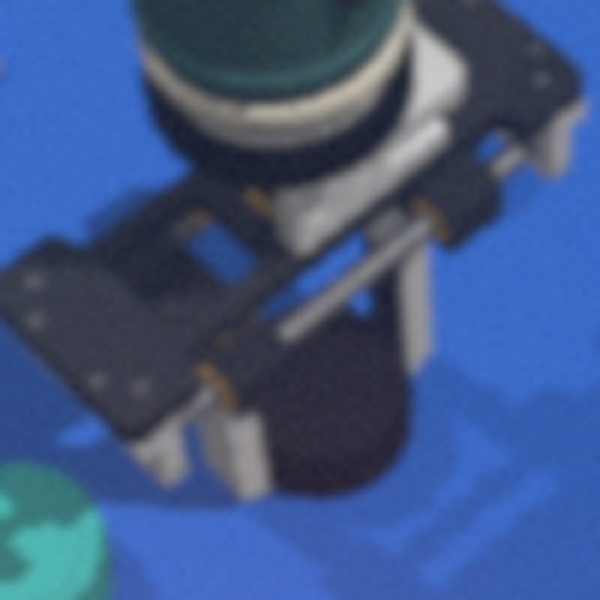

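```bash
python3 -m crank '0 0 3 0 0 0 0.5;0 0 8 0 0 0 0.5;0 0 13 0 0 0 0.5;0 0 17 0 0 0 0.5;0 0 18.6 0 0 0 0.5;0 0 18.6 0 0 0 0.5'; python3 -m crank '0 4 0 0 0 0 0.5;0 8.5 0 0 0 0 0.5;0 13 0 0 0 0 0.5;-0.5 18 0 0 0 0 0.5;-1 23 0 0 0 0 0.5;-1.5 28 0 0 0 0 0.5;-2 33 0 0 0 0 0.5;-2.4 38 0 0 0 0 0.5;-2.6 41 0 0 0 0 0.5;-2.6 42.4 0 0 0 0 0.5';  python3 - <<'E'
from h import *
S=env.capture("scene")[:,:,::-1].copy();T=env.capture("top")[:,:,::-1].copy()
cv2.imwrite("pics/scene10.png",S);cv2.imwrite("pics/top10.png",T)
s=env.state();print(s["wrist_force"],s["moment"],s["grip_width"]*94,s["tool_pos"],s["tool_rot"],s["q"])
E
```

```text
time_s: 9.57
tool_pos: [594.7, -187.1, 150.6]
tool_rot: [0.981, 0.195, 0.001, -0.0]
wrist_force: [-0.1, 0.4, -1.2]
grip_width: 0.629
time_s: 10.82
tool_pos: [567.0, 238.1, 147.2]
tool_rot: [0.981, 0.196, -0.002, 0.0]
wrist_force: [0.2, -0.5, -0.9]
grip_width: 0.627
[-0.09060258  0.02598083 -0.9728482 ] [-0.01757206  0.05104481  0.02707502] 58.459231175771485 [567.71097073 237.47870953 148.22005722] [ 9.80653286e-01  1.95749783e-01 -1.07152088e-03  8.20136154e-05] [3.04042030e-01 2.39034565e-01 1.23290353e+00 6.61590317e-05
 1.67180286e+00 1.48080079e+00]
```

View pics/scene10.png

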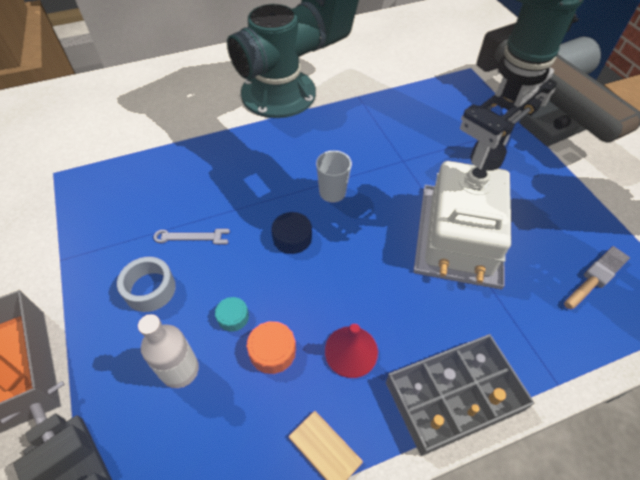

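View pics/top10.png

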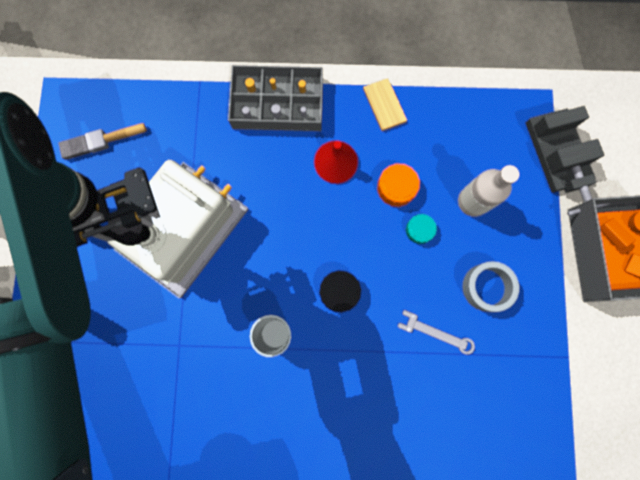

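```bash
python3 - <<'E'
from h import *
S=cv2.imread("pics/scene10.png");T=cv2.imread("pics/top10.png")
t=np.linspace(0,2*np.pi,40)
for n,I in(("scene",S),("top",T)):
  K=cv2.resize(I,None,fx=5,fy=5,interpolation=2)
  for z in(184.5,212.5):
    pts=np.array([proj(n,(567.3+29.5*np.cos(a),237.8+29.5*np.sin(a),z)) for a in t])
    cv2.polylines(K,[np.int32((pts+.5)*5)],True,(0,255,255) if z<200 else (0,255,0),1)
  u,v=[int(x) for x in proj(n,(567,237.5,190))]
  y0,x0=max(v-40,0)*5,max(u-40,0)*5
  cv2.imwrite(f"pics/{n}10c.png",K[y0:y0+400,x0:x0+400])
cv2.imwrite("pics/b.png",np.hstack([cv2.imread("pics/scene10c.png"),cv2.imread("pics/top10c.png")]))
E
```

```text
(no output)
```

View pics/b.png

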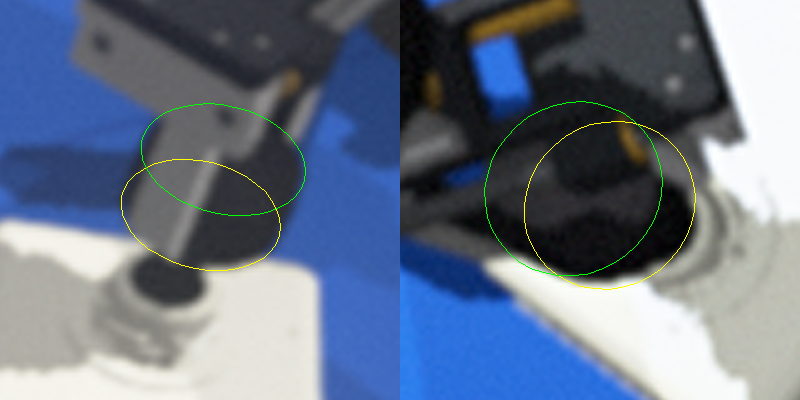

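```bash
python3 -m crank '-0.12 0 -1 0 0 0 0.5;-0.12 0 -2 0 0 0 0.5;-0.12 0 -3 0 0 0 0.5;-0.12 0 -3.5 0 0 0 0.5;-0.12 0 -3.5 0 0 0 0.5;-0.12 0 -3.5 0 0 0 0.5';  python3 - <<'E'
from h import *
S=env.capture("scene")[:,:,::-1].copy();T=env.capture("top")[:,:,::-1].copy()
cv2.imwrite("pics/scene11.png",S);cv2.imwrite("pics/top11.png",T)
s=env.state();p=s["tool_pos"];print(s["wrist_force"],s["moment"],p)
t=np.linspace(0,2*np.pi,60);W=[]
for n,I in(("scene",S),("top",T)):
  K=cv2.resize(I,None,fx=5,fy=5,interpolation=2)
  for z in(p[2]+36,p[2]+64):
    pts=np.array([proj(n,(p[0]+29.5*np.cos(a),p[1]+29.5*np.sin(a),z)) for a in t])
    cv2.polylines(K,[np.int32((pts+.5)*5)],True,(0,255,255) if z<160 else (0,255,0),1)
  u,v=[int(x) for x in proj(n,(567,237.5,160))]
  y0,x0=max(v-40,0)*5,max(u-40,0)*5
  W.append(K[y0:y0+400,x0:x0+400])
cv2.imwrite("pics/b2.png",np.hstack(W))
E
```

```text
time_s: 11.68
tool_pos: [566.9, 237.5, 113.7]
tool_rot: [0.981, 0.196, -0.001, 0.0]
wrist_force: [-0.9, 0.4, -0.6]
grip_width: 0.625
[-1.09741229  0.32152132 -1.00152576] [-0.00196732 -0.00580492  0.01350283] [566.87565135 237.64594871 113.88120053]
```

View pics/b2.png

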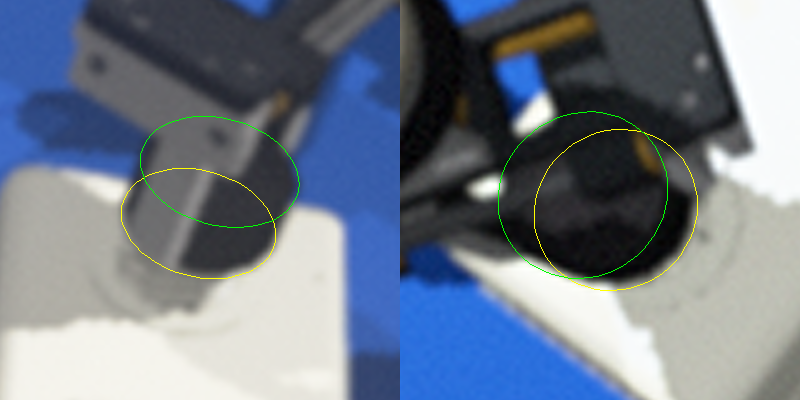

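```bash
python3 -m crank '-0.12 -0.05 -0.3 0 0 0 0.5;-0.12 -0.05 -0.5 0 0 0 0.5;-0.12 -0.05 -0.5 0 0 0 0.5'; python3 -m crank '0 0 -0.1 0 0 0 0.5;0 0 -0.2 0 0 0 0.5;0 0 -0.2 0 0 0 0.5'
```

```text
time_s: 12.15
tool_pos: [565.5, 237.1, 108.5]
tool_rot: [0.981, 0.196, -0.001, 0.0]
wrist_force: [0.1, 0.5, -0.8]
grip_width: 0.629
time_s: 12.52
tool_pos: [565.4, 237.1, 106.4]
tool_rot: [0.981, 0.196, -0.001, 0.0]
wrist_force: [0.1, 0.2, 0.3]
grip_width: 0.623
```

```bash
python3 -m crank '0 0 -0.1 0 0 0 0.5;0 0 -0.2 0 0 0 0.5;0 0 -0.2 0 0 0 0.5'
```

```text
time_s: 12.9
tool_pos: [565.3, 237.0, 104.2]
tool_rot: [0.981, 0.196, -0.001, 0.0]
wrist_force: [-0.2, -0.2, -0.7]
grip_width: 0.629
```

```bash
python3 -m crank '0 0 -0.1 0 0 0 0.5;0 0 -0.15 0 0 0 0.5;0 0 -0.15 0 0 0 0.5'
```

```text
time_s: 13.28
tool_pos: [565.3, 237.0, 102.6]
tool_rot: [0.981, 0.196, -0.001, 0.0]
wrist_force: [-0.2, -0.3, 0.0]
grip_width: 0.627
```

```bash
python3 -m crank '0 0 -0.1 0 0 0 0.5;0 0 -0.15 0 0 0 0.5;0 0 -0.15 0 0 0 0.5'
```

```text
time_s: 13.65
tool_pos: [565.3, 237.0, 101.0]
tool_rot: [0.981, 0.196, -0.001, 0.0]
wrist_force: [-0.3, 0.4, -1.4]
grip_width: 0.628
```

```bash
python3 -m crank '0 0 -0.1 0 0 0 0.5;0 0 -0.15 0 0 0 0.5;0 0 -0.15 0 0 0 0.5'
```

```text
time_s: 14.02
tool_pos: [565.2, 237.0, 99.5]
tool_rot: [0.981, 0.196, -0.001, 0.0]
wrist_force: [-0.1, 0.7, -1.3]
grip_width: 0.625
```

```bash
python3 -m crank '0 0 -0.1 0 0 0 0.5;0 0 -0.1 0 0 0 0.5'
```

```text
time_s: 14.28
tool_pos: [565.2, 236.9, 98.3]
tool_rot: [0.981, 0.196, -0.001, 0.0]
wrist_force: [0.9, 0.3, -0.3]
grip_width: 0.628
```

```bash
python3 -m crank '0 0 -0.1 0 0 0 0.5;0 0 -0.1 0 0 0 0.5'
```

```text
time_s: 14.52
tool_pos: [565.1, 236.9, 97.2]
tool_rot: [0.981, 0.196, -0.001, 0.0]
wrist_force: [0.4, 0.4, -0.8]
grip_width: 0.627
```

```bash
python3 -m crank '0 0 -0.1 0 0 0 0.5;0 0 -0.1 0 0 0 0.5'
```

```text
time_s: 14.78
tool_pos: [565.1, 236.9, 96.1]
tool_rot: [0.981, 0.196, -0.001, 0.0]
wrist_force: [0.4, -0.2, -0.8]
grip_width: 0.625
```

```bash
python3 -m crank '0 0 -0.1 0 0 0 0.5;0 0 -0.1 0 0 0 0.5'
```

```text
time_s: 15.02
tool_pos: [565.1, 236.8, 94.9]
tool_rot: [0.981, 0.196, -0.001, 0.0]
wrist_force: [-0.5, -0.3, -0.9]
grip_width: 0.623
```

```bash
python3 -m crank '0 0 -0.1 0 0 0 0.5;0 0 -0.1 0 0 0 0.5'
```

```text
time_s: 15.28
tool_pos: [565.2, 236.9, 94.1]
tool_rot: [0.981, 0.196, -0.001, 0.0]
wrist_force: [0.3, 0.2, -0.4]
grip_width: 0.629
```

```bash
python3 - <<'E'
from h import *
S=env.capture("scene")[:,:,::-1].copy();T=env.capture("top")[:,:,::-1].copy()
cv2.imwrite("pics/scene12.png",S);cv2.imwrite("pics/top12.png",T)
s=env.state();p=s["tool_pos"];print(s["wrist_force"],s["moment"],p)
t=np.linspace(0,2*np.pi,60);W=[]
for n,I in(("scene",S),("top",T)):
  K=cv2.resize(I,None,fx=5,fy=5,interpolation=2)
  for z in(p[2]+36,p[2]+64):
    pts=np.array([proj(n,(p[0]+29.5*np.cos(a),p[1]+29.5*np.sin(a),z)) for a in t])
    cv2.polylines(K,[np.int32((pts+.5)*5)],True,(0,255,255) if z<140 else (0,255,0),1)
  u,v=[int(x) for x in proj(n,(567,237.5,140))]
  y0,x0=max(v-40,0)*5,max(u-40,0)*5
  W.append(K[y0:y0+400,x0:x0+400])
cv2.imwrite("pics/b3.png",np.hstack(W))
E
```

```text
[-0.10877979 -0.77386775  0.42038791] [0.03773487 0.02007195 0.0107591 ] [565.11976728 236.88133698  94.04539579]
```

View pics/b3.png

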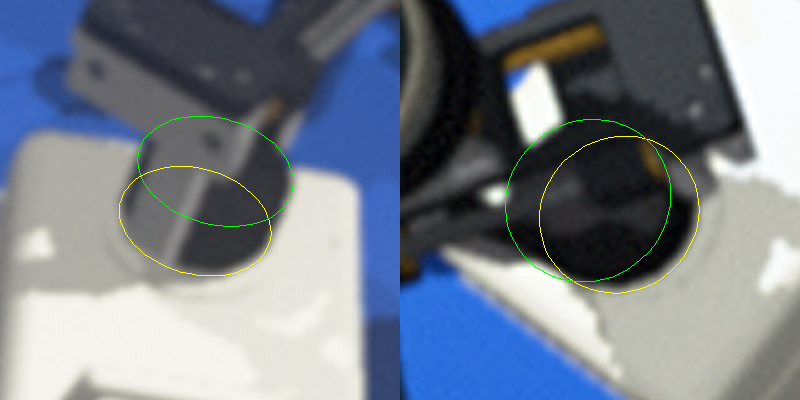

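```bash
python3 -m crank '0 0 -0.05 0 0 0 0.5;0 0 -0.05 0 0 0 0.5'
```

```text
time_s: 15.62
tool_pos: [565.2, 236.9, 93.8]
tool_rot: [0.981, 0.196, -0.001, 0.0]
wrist_force: [-0.7, -0.6, 1.9]
grip_width: 0.622
```

```bash
python3 -m crank '0 0 -0.05 0 0 0 0.5;0 0 -0.05 0 0 0 0.5'; python3 -c "
from workcell import env
s=env.state();print(s['wrist_force'],s['moment'],s['tool_pos'])"
```

```text
time_s: 15.88
tool_pos: [565.2, 237.0, 93.7]
tool_rot: [0.981, 0.196, -0.001, 0.0]
wrist_force: [-1.4, -0.1, 2.9]
grip_width: 0.624
[-1.42179828 -0.13542249  2.8872115 ] [-0.01092494  0.14935122  0.0060889 ] [565.22793227 236.95419128  93.73458382]
```

```bash
python3 -m crank '0 0 0 0 0 0.05 0.5;0 0 0 0 0 0.1 0.5;0 0 0 0 0 0.12 0.5'; python3 -c "
from workcell import env
s=env.state();print(s['wrist_force'],s['moment'],s['tool_pos'])"
```

```text
time_s: 16.25
tool_pos: [566.0, 236.5, 94.1]
tool_rot: [0.967, 0.254, -0.0, 0.001]
wrist_force: [0.7, -0.7, 2.4]
grip_width: 0.625
[ 0.71568319 -0.7371974   2.36624599] [-0.27126365 -0.24665888 -0.3294874 ] [565.97318677 236.50365198  94.14076005]
```

```bash
python3 -m crank '0 0 0 0 0 0.03 0.5;0 0 0 0 0 0.05 0.5'; python3 -c "
from workcell import env
s=env.state();print(s['wrist_force'],s['moment'],s['tool_pos'])"
```

```text
time_s: 16.5
tool_pos: [566.1, 236.5, 94.2]
tool_rot: [0.961, 0.278, -0.0, 0.001]
wrist_force: [0.9, -0.7, 2.6]
grip_width: 0.624
[ 0.94247028 -0.71231849  2.5649232 ] [-0.03142719 -0.01167989 -1.21328853] [566.08846663 236.4751209   94.24956406]
```

Turning back hits a hard stop: Mz is -1.2 N·m, and cap_mid sits at about -2 mm. That means the cap dropped straight into a gap and is now against the rib behind. I'll start forward gently, following the thread pitch of about 0.45 mm per 0.1 rad.

```bash
python3 -m crank '0 0 -0.02 0 0 -0.05 0.5;0 0 -0.04 0 0 -0.1 0.5;0 0 -0.06 0 0 -0.14 0.5'; python3 -c "
from workcell import env
s=env.state();print(s['wrist_force'],s['moment'],s['tool_pos'])"
```

```text
time_s: 16.88
tool_pos: [566.2, 237.0, 93.8]
tool_rot: [0.978, 0.21, 0.0, 0.0]
wrist_force: [-0.1, 0.0, 2.4]
grip_width: 0.625
[-0.10704592  0.00763835  2.43971569] [-0.00317463 -0.03672169  0.02832092] [566.20435524 237.02530807  93.84563182]
```

```bash
python3 -m crank '0 0 -0.02 0 0 -0.05 0.5;0 0 -0.04 0 0 -0.1 0.5;0 0 -0.06 0 0 -0.12 0.5'; python3 -c "
from workcell import env
s=env.state();print(s['wrist_force'],s['moment'],s['tool_pos'])"
```

```text
time_s: 17.25
tool_pos: [566.4, 237.7, 93.4]
tool_rot: [0.988, 0.152, 0.001, -0.0]
wrist_force: [0.8, 1.5, 1.9]
grip_width: 0.63
[0.82719499 1.53615982 1.91095518] [ 0.14347055 -0.17816173  0.04692773] [566.41215013 237.67352701  93.4182351 ]
```

```bash
python3 -m crank '0 0 -0.02 0 0 -0.05 0.5;0 0 -0.04 0 0 -0.1 0.5;0 0 -0.06 0 0 -0.12 0.5'; python3 -c "
from workcell import env
s=env.state();print(s['wrist_force'],s['moment'],s['tool_pos'])"
```

```text
time_s: 17.62
tool_pos: [566.4, 237.7, 92.8]
tool_rot: [0.996, 0.093, 0.001, -0.0]
wrist_force: [0.3, -0.0, 1.1]
grip_width: 0.624
[ 0.30046457 -0.01703967  1.08411091] [-0.06711213 -0.13128527  0.060566  ] [566.41736255 237.67720927  92.79545833]
```

```bash
python3 -m crank '0 0 -0.02 0 0 -0.05 0.5;0 0 -0.04 0 0 -0.1 0.5;0 0 -0.07 0 0 -0.14 0.5'; python3 -c "
from workcell import env
s=env.state();print(s['wrist_force'],s['moment'],s['tool_pos'])"
```

```text
time_s: 18.0
tool_pos: [566.6, 237.8, 92.3]
tool_rot: [1.0, 0.023, 0.001, -0.0]
wrist_force: [0.6, 0.1, 2.5]
grip_width: 0.629
[0.55258885 0.07318328 2.45273657] [-0.06829605 -0.17089205 -0.00034544] [566.57520565 237.78282884  92.26414364]
```

```bash
python3 -m crank '0 0 -0.02 0 0 -0.05 0.5;0 0 -0.04 0 0 -0.1 0.5;0 0 -0.07 0 0 -0.14 0.5'; python3 -c "
from workcell import env
s=env.state();print(s['wrist_force'],s['moment'],s['tool_pos'])"
```

```text
time_s: 18.38
tool_pos: [566.7, 237.8, 91.6]
tool_rot: [0.999, -0.047, 0.001, -0.0]
wrist_force: [0.6, 0.5, 2.8]
grip_width: 0.624
[0.64067903 0.46801646 2.82276351] [-0.01837386 -0.11550579  0.00667463] [566.74511872 237.77144703  91.59021057]
```

```bash
python3 -m crank '0 0 -0.02 0 0 -0.05 0.5;0 0 -0.04 0 0 -0.1 0.5;0 0 -0.07 0 0 -0.14 0.5'; python3 -c "
from workcell import env
s=env.state();print(s['wrist_force'],s['moment'],s['tool_pos'])"
```

```text
time_s: 18.75
tool_pos: [566.8, 237.6, 91.0]
tool_rot: [0.993, -0.117, 0.001, 0.0]
wrist_force: [0.4, 0.4, 1.5]
grip_width: 0.626
[0.36679164 0.43988126 1.46816514] [-0.06392957 -0.07313394  0.00233846] [566.83675887 237.60310531  90.9900567 ]
```

```bash
python3 -m crank '0 0 -0.02 0 0 -0.05 0.5;0 0 -0.04 0 0 -0.1 0.5;0 0 -0.07 0 0 -0.14 0.5'; python3 -c "
from workcell import env
s=env.state();print(s['wrist_force'],s['moment'],s['tool_pos'],s['q'][5])"
```

```text
time_s: 19.12
tool_pos: [567.0, 237.7, 90.3]
tool_rot: [0.982, -0.186, 0.001, 0.0]
wrist_force: [0.4, -0.0, 2.3]
grip_width: 0.628
[ 4.05485565e-01 -1.51280681e-03  2.29442701e+00] [-0.02000636 -0.1370072   0.00427779] [566.97829222 237.69441703  90.34389472] 2.2518152516308945
```

```bash
python3 -m crank '0 0 -0.02 0 0 -0.05 0.5;0 0 -0.04 0 0 -0.1 0.5;0 0 -0.07 0 0 -0.14 0.5'; python3 -c "
from workcell import env
s=env.state();print(s['wrist_force'],s['moment'],s['tool_pos'],s['q'][5])"
```

```text
time_s: 19.5
tool_pos: [567.2, 237.6, 89.7]
tool_rot: [0.967, -0.255, 0.002, 0.0]
wrist_force: [0.3, 0.1, 2.1]
grip_width: 0.626
[0.27745508 0.05057936 2.07048588] [-0.06041331 -0.1778668   0.0421738 ] [567.17917758 237.63859285  89.65507356] 2.392307529542864
```

```bash
python3 -m crank '0 0 0 0 0 0 0.95;0 0 0 0 0 0 0.95;0 0 0 0 0 0 0.95;0 0 0 0 0 0 0.95'; python3 -m crank '0 0 0 0 0 0.17 0.95;0 0 0 0 0 0.34 0.95;0 0 0 0 0 0.51 0.95;0 0 0 0 0 0.68 0.95;0 0 0 0 0 0.85 0.95;0 0 0 0 0 1.02 0.95;0 0 0 0 0 1.19 0.95;0 0 0 0 0 1.36 0.95;0 0 0 0 0 1.53 0.95;0 0 0 0 0 1.571 0.95';python3 -c "
from workcell import env
s=env.state();print(s['wrist_force'],s['moment'],s['tool_pos'],s['q'][5])"
```

```text
time_s: 20.0
tool_pos: [567.0, 237.7, 89.5]
tool_rot: [0.967, -0.255, 0.001, 0.0]
wrist_force: [0.8, 0.4, 0.2]
grip_width: 0.953
time_s: 21.25
tool_pos: [567.0, 237.7, 89.4]
tool_rot: [0.863, 0.505, 0.001, -0.001]
wrist_force: [1.1, 0.6, 0.4]
grip_width: 0.949
[1.14434912 0.58828711 0.37566387] [-0.05666661 -0.03933914  0.03516172] [566.97662306 237.65230494  89.44198947] 0.816050001666405
```

```bash
python3 -m crank '0 0 0 0 0 0 0.5;0 0 0 0 0 0 0.5;0 0 0 0 0 0 0.5;0 0 0 0 0 0 0.5' 25; python3 - <<'E'
from h import *
S=env.capture("scene")[:,:,::-1].copy();T=env.capture("top")[:,:,::-1].copy()
cv2.imwrite("pics/scene13.png",S);cv2.imwrite("pics/top13.png",T)
s=env.state();print(s['wrist_force'],s['moment'],s['tool_pos'],s['grip_width'],s['tool_rot'])
cv2.imwrite("pics/b4.png",np.hstack([cv2.resize(S[120:220,430:530],(400,400),interpolation=2),cv2.resize(T[190:290,90:190],(400,400),interpolation=2)]))
E
```

```text
time_s: 21.75
tool_pos: [566.9, 237.6, 89.4]
tool_rot: [0.863, 0.505, 0.001, -0.001]
wrist_force: [0.3, 0.1, 0.2]
grip_width: 0.627
[-0.02066729  0.31669604 -0.38953693] [-0.02371961 -0.01478166  0.01900813] [566.93858782 237.63503358  89.41689628] 0.6266066458478605 [ 8.63286188e-01  5.04712798e-01  1.19590922e-03 -7.21050539e-04]
```

View pics/b4.png

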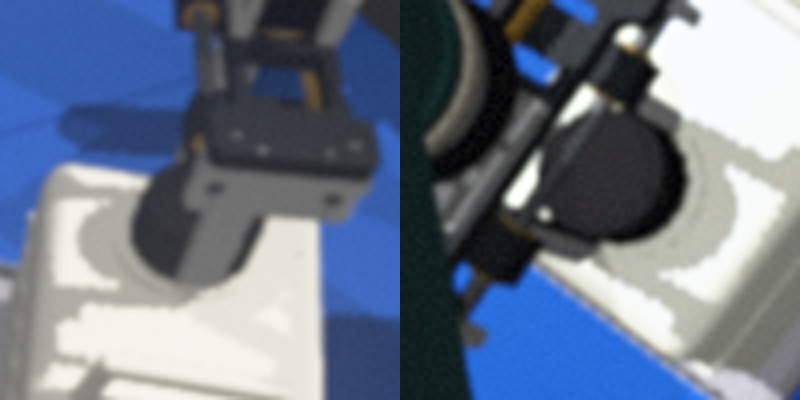

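The picture shows the cap level on the neck and regripped on its flats. In the top crop the cap is centred at about (620,180). I'll continue forward.

```bash
python3 -m crank '0 0 -0.03 0 0 -0.05 0.5;0 0 -0.06 0 0 -0.1 0.5;0 0 -0.09 0 0 -0.14 0.5'; python3 -c "
from workcell import env
s=env.state();print(s['wrist_force'],s['moment'],s['tool_pos'],s['q'][5])"
```

```text
time_s: 22.22
tool_pos: [567.2, 237.5, 88.8]
tool_rot: [0.897, 0.442, 0.002, -0.0]
wrist_force: [-0.8, -1.5, 1.1]
grip_width: 0.628
[-0.84697079 -1.46554897  1.10467005] [-0.17273456  0.01126734  0.07174811] [567.20673903 237.50715542  88.83385834] 0.9576753693014567
```

```bash
python3 -m crank '0 0 -0.02 0 0 -0.04 0.5;0 0 -0.04 0 0 -0.08 0.5;0 0 -0.05 0 0 -0.1 0.5'; python3 -c "
from workcell import env
s=env.state();print(s['wrist_force'],s['moment'],s['tool_pos'],s['q'][5])"
```

```text
time_s: 22.6
tool_pos: [566.7, 236.8, 88.8]
tool_rot: [0.918, 0.397, 0.001, 0.0]
wrist_force: [-2.6, -3.4, 4.0]
grip_width: 0.624
[-2.6454683  -3.38971975  3.9671594 ] [-0.58506267  0.52692389  0.8335807 ] [566.67264666 236.75978501  88.83184148] 1.0570462888590908
```

Hard stop with z steady at 88.8, so cap_mid is at about -7 mm against the mouth. That is home on the rim. Releasing and retreating upward.

```bash
python3 -m crank '0 0 0 0 0 0 0.98;0 0 0 0 0 0 0.98;0 0 0 0 0 0 0.98;0 0 0 0 0 0 0.98'; python3 -m crank '0 0 1.5 0 0 0 1;0 0 3 0 0 0 1;0 0 5 0 0 0 1;0 0 8 0 0 0 1;0 0 12 0 0 0 1;0 -5 14 0 0 0 1;0 -10 14 0 0 0 1;0 -15 14 0 0 0 1;0 -20 14 0 0 0 1;0 -22 14 0 0 0 1'; python3 -m crank '0 -5 0 0 0 0 1;0 -10 0 0 0 0 1;0 -10 0 0 0 0 1'; python3 - <<'E'
from h import *
S=env.capture("scene")[:,:,::-1].copy();T=env.capture("top")[:,:,::-1].copy()
cv2.imwrite("pics/scene14.png",S);cv2.imwrite("pics/top14.png",T)
t=np.linspace(0,2*np.pi,60);W=[]
for n,I in(("scene",S),("top",T)):
  K=cv2.resize(I,None,fx=5,fy=5,interpolation=2)
  for z in(125,153):
    pts=np.array([proj(n,(566.3+29.5*np.cos(a),237.5+29.5*np.sin(a),z)) for a in t])
    cv2.polylines(K,[np.int32((pts+.5)*5)],True,(0,255,255) if z<140 else (0,255,0),1)
  u,v=[int(x) for x in proj(n,(567,237.5,140))]
  y0,x0=max(v-40,0)*5,max(u-40,0)*5
  W.append(K[y0:y0+400,x0:x0+400])
cv2.imwrite("pics/b5.png",np.hstack(W))
E
```

```text
time_s: 23.1
tool_pos: [566.7, 236.9, 88.6]
tool_rot: [0.918, 0.397, 0.001, 0.0]
wrist_force: [-0.1, -0.2, 0.1]
grip_width: 0.971
time_s: 24.35
tool_pos: [566.9, 14.5, 230.4]
tool_rot: [0.918, 0.396, 0.002, 0.001]
wrist_force: [1.2, 1.5, 0.6]
grip_width: 0.999
time_s: 24.72
tool_pos: [567.1, -87.9, 231.0]
tool_rot: [0.919, 0.394, 0.002, 0.001]
wrist_force: [-0.0, 0.1, -0.2]
grip_width: 1.0
```

View pics/b5.png

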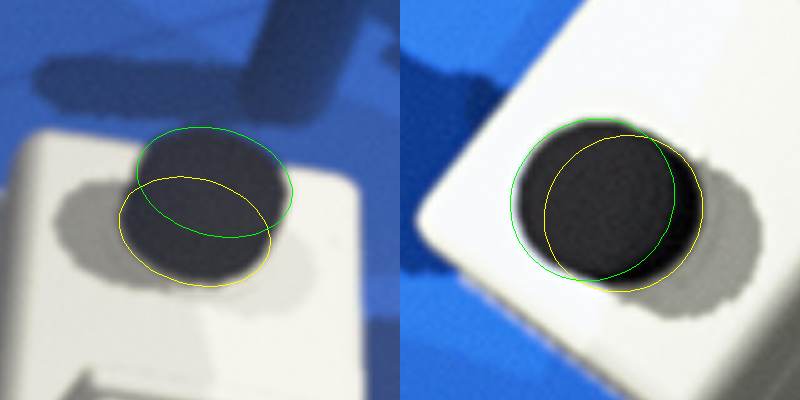

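View pics/top14.png

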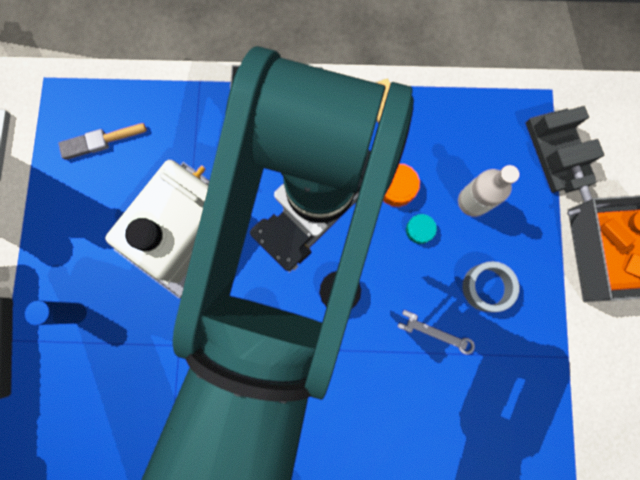

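View pics/scene14.png

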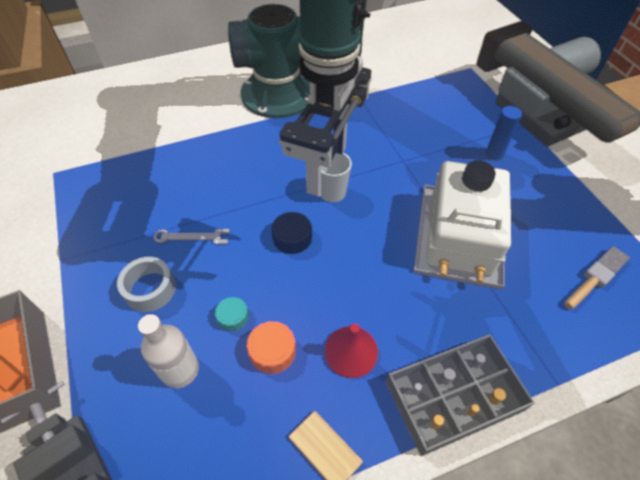

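The cap sits level on the neck at (479,176). The funnel (351,350), bottle (168,355), cup (334,176) and tape (147,284) are where they were, and the gripper is high and clear. Handing in.

```bash
python3 -c "
from workcell import env
print(env.close_job())"
```

```text
the job is handed in; nothing more can be done
None
```

The small black cap is screwed down onto the coolant tank's rim, the gripper has let go, and the job is handed in at about 25 s on the robot's clock.

- **Thread start:** The cap came down straight into one of the gaps, with its middle about 2 mm below the mouth. So there was no separate drop to feel. I turned it back about 10° until it met the rib.
- **Screwing down:** I then turned it forward about 75° in all, including the play in the gap, with one regrip. It pressed with only 1–3 N and turned almost freely until the end stop.
- **Final checks:** The cap's middle came to rest about 7 mm below the mouth, which is the fully home height. The last pictures show the cap level and released. The funnel, bottle, cup and tape roll have not moved.

**What disagreed or was less gentle than asked:**
- **Tip height:** The reported fingertip height was about 39 mm lower than the real tips. I saw it in the images, confirmed it by touching the bench lightly (6 N), and corrected all heights for it.
- **Torque at the stops:** It peaked at about 1.2 N·m against the rib and 0.8 N·m at the end stop. The rib contact was firmer than I intended.

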